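# Clear the vial feeder and hold its tensioner back

### The arm

A 6-joint arm with a two-finger parallel gripper is mounted at the origin on the work surface. World frame = base frame: x ahead of the robot, y to its left, z up, the work surface at z = 0. Lengths are in m, angles in degrees, forces in N, time in s.
With the tool pointing down it reaches from about 0.4 to 0.825 m from the base axis. Payload 7 kg.
Tool frame: the origin (TCP) lies between the finger pads; the fingertips stand 22 mm ahead of it and the grasp point (between the pads) lies 3 mm ahead of it; z points along the fingers, y is the line along which they close (so a half turn about z gives the same grasp; the last joint's range is limited). The gripper opens to 88 mm and grips with 3 to 60 N. Pads are 19 mm wide; open, the fingers measure 130 mm over their backs; the gripper's body (78 mm by 193 mm) begins 47 mm behind the grasp point.
Start: joints at [80.506, 20.546, 0.682, 0, -70.136, -16.507], TCP at [0.296, 0.607, 0.249] pointing down, gripper open.
Joint ranges: [-176.03, 176.03], [-82.01, 121.73], [-58.28, 71.71], [-173.87, 95.51], [-174.79, -0.11], [-173.66, 173.66]. Speed limits (degrees/s): [136.94, 136.94, 172.46, 180, 180, 180].

### API

Orientations are given as [roll, pitch, yaw] about the fixed x, y, z axes, in that order (R = Rz(yaw) Ry(pitch) Rx(roll)).
In Python, from plant import ctrl gives the robot as it stands.
- The arm moves only by the tool apply_moves, never from a script. Its argument "targets" is a list of rows, each an object with "travel": the shift along the tool's x, y, z in mm, a list of three; "roll": the turn about the tool's z in degrees; "jaw": the finger opening in mm, from 0 to 87.6. In form: [{"travel": [tx, ty, tz], "roll": roll, "jaw": jaw}, ...]. A call has 1 to 10 rows; each row shifts and turns the commanded pose from where the row before left it, along the tool's axes as they then stand; what a row does not reach is not made up. A row lasts 1/10 s, in which the tool goes at most 50 mm and 8.59 degrees, less where a joint would pass 70% of its speed; a pose out of reach is approached as far as the arm can. A call with a gripper value outside its range is refused whole. The fingers move at their own pace and stop on an object; the grip force is fixed at half the most. Time passes only in rows, so rows that do not move let the fingers close. It gives the time, the measured TCP pose, the force, the opening and the grip force at its end, in the units of the state.
- ctrl.get_obs(): the state, without advancing time (a new reading comes with each control period).
- ctrl.snapshot(name): name is "side" or "top"; returns the picture (480x640x3 uint8, red, green, blue); there is no depth.
- ctrl.calibration(name): a dict with "K" (3x3 intrinsics, pixels), "extrinsics" (4x4, takes a point from camera to world coordinates). Camera axes: x right, y down, z forward; pixel columns grow to the right and rows downward; lengths in m; the calibration is good to about 2 mm. A picture is of the moment at which its call begins. calibration takes no time and is no camera call.
- ctrl.close_job(): hands the job in; it is judged then, once.
The state is a dict: "clock": time; "joint_pos": joint angles; "qvel": joint speeds; "tau": joint torques, N m; "tool_pos": TCP position; "orientation": TCP orientation; "force": force on the tool from outside, world axes, zero at the start; "moment": the same for the moment, N m; "opening": finger opening in m; "gripper_force": force on a finger pad.
Only numpy, scipy, OpenCV 4.12 (cv2) and the standard library are available. Lean on these libraries where they do the work, as an engineer would, in place of code of your own. Each camera call takes 0.05 s, during which the arm holds its last target. There are 200 camera calls.

### The job

A vial has tipped over on the feeder's free-spinning turntable: lift it off, lower it into the open bin and leave it lying there, keeping the two standing vials upright on the turntable and leaving the beaker and screwdriver alone. Then push the sprung tensioner arm, the one with the upright thumb tab, away from the turntable, past the ratchet click and right back to its end stop, so the drive roller is well clear of the disc. Finish while still holding it there: if you let go it springs back to the click, and that is not enough.

Things in the scene. Friction and masses are not known exactly. Their poses are not given: they have to be found in the camera images.
- feeder: Fixed vial feeder on the bench: grey base plate 290 x 360 mm (local x -145..145, y -235..125, top at z 14 mm). Origin: on the bench under the turntable's axis; z up. The turntable is centred on the origin; the tensioner arm lies along its -y side, at rest parallel to local x. A short round stop pin (top at z 60 mm) marks the end of the arm's travel.
- tensioner_pivot (a point): The tensioner arm's vertical hinge axis, at the feeder's local x -110, y -140 mm, at z 60 mm. The arm is a flat steel bar, z 50-60 mm, on a ratchet hub of 84 mm diameter; at rest it runs along the feeder's +x past a black rubber drive roller (38 mm, under the bar, at the disc's rim) to the thumb tab. The spring-loaded pawl rides on the hub from a steel block (top z 66 mm) 77 mm to local -y.
- turntable (a joint): Angle (rad) of the freely spinning aluminium turntable, about the vertical through the feeder's origin, counter-clockwise from above positive, at any start angle. Disc of 240 mm diameter, upper face at z 40 mm above the bench, rim 3 mm higher (43 mm) and 4 mm wide. It turns at the slightest push, carrying all that lies on it.
- tensioner (a joint): Arm angle (rad): 0 at rest, grows clockwise seen from above as the tab moves to the feeder's -y, away from the turntable. Spring: 2.5 N at the tab at rest, 6.5 N at the end, plus up to 3 N while the pawl climbs its tooth (0.05-0.21). Click at about 0.25; released beyond it, the arm springs back only to there. End stop at 0.42 (tab moved about 64 mm); held back means above 0.35.
- thumb_tab (a point): Upright flat steel tab at the free end of the tensioner arm, 30 mm along the arm (its x), 10 mm thick (its y, the direction of travel; it is pushed towards its -y), 50 mm tall; it stands from z 60 to 110 mm above the bench. Origin: centre of its foot, z 60 mm, 155 mm from the arm's pivot. It turns with the arm; at rest its axes are parallel to the feeder's.
- pawl (a joint): Slide (m) of the pawl: 0 to 0.001 seated on the hub; rises to about 0.004 as it climbs the tooth, and drops back with the click.
- tipped_vial: The tipped vial: clear glass with white cap, 28 mm diameter, 61 mm long, about 30 g, lying on its side on the turntable. Origin: its centre, on its axis (z 54 mm at the start); x along its length towards the cap.
- standing_vial_a: A like vial standing upright on the turntable, 28 mm diameter, 61 mm tall. Origin: centre of its underside (z 40 mm); z up. It stays on the turntable.
- standing_vial_b: The other standing vial, the same in every way.
- bin: Fixed open grey bin, 160 mm (x) x 130 mm (y) x 60 mm tall outside, walls and floor 4 mm thick. Origin: centre of its underside, on the bench; z up.
- beaker: Loose white plastic beaker, 80 mm diameter at the rim, 100 mm tall; origin at the centre of its underside. Not to be disturbed.
- screwdriver: Loose screwdriver with orange handle, 170 mm long, lying on the bench. Not to be disturbed.
There are look-alikes about, which are no part of the job. What is shaped like the standing_vial_a but blue or orange is not meant.

How it is judged (in metres and radians):
On the way, in this order (a step that is already met when the one before it is completed fails the run):
1. the tipped vial is lifted clear of the turntable (z of tipped_vial in the frame of feeder above 0.085 m and contact force between tipped_vial and the fingers above 0.3 N), for 0.1 s.
2. the vial lies in the bin, let go and at rest (x of tipped_vial in the frame of bin between -0.076 and 0.076 m and y of tipped_vial in the frame of bin between -0.061 and 0.061 m and z of tipped_vial in the frame of bin between 0.008 and 0.05 m and contact force between tipped_vial and the fingers below 0.1 N and linear speed of tipped_vial below 0.03 m/s), for 0.2 s.
3. the tensioner arm is pushed past its ratchet click (value of joint tensioner above 0.28 rad and value of joint pawl below 0.0015 m), for 0.1 s.
At the end, for the whole second after the job is handed in: The tensioner arm is held beyond 0.35 rad (within about 11 mm of its end stop at the tab) by the fingers pressing on the arm with more than 2 N; the formerly tipped vial lies released and still inside the bin; both other vials stand upright (within 0.2 rad) on the turntable (all of step 2 and value of joint tensioner above 0.35 rad and contact force between tensioner and the fingers above 2 N and angle between each of standing_vial_a, standing_vial_b's own z axis and vertical below 0.2 rad and z of standing_vial_a in the frame of feeder between 0.033 and 0.05 m and z of standing_vial_b in the frame of feeder between 0.033 and 0.05 m); the arm keeps its last pose, push and grip.
It fails at once if a standing vial is tipped over or taken off the turntable (angle between any of standing_vial_a, standing_vial_b's own z axis and vertical above 0.5 rad or z of any of standing_vial_a, standing_vial_b in the frame of feeder above 0.06 m or z of any of standing_vial_a, standing_vial_b in the frame of feeder below 0.025 m).
It fails at once if the vial is dropped: it falls freely for more than about 5 cm (contact force between tipped_vial and anything else below 0.01 N and linear speed of tipped_vial above 1 m/s).
It fails at once if the beaker or the screwdriver is moved by more than 3 cm (distance of any of beaker, screwdriver from where it was at the start of the episode above 0.03 m).
It also fails if it takes over 58 s, if anything falls off the work surface, if the arm or the gripper's body presses on something with over 40 N, if the wrist force passes 120 N, or if a joint passes its speed limit or range.

## Working session

There is one attempt and no reset: what is moved stays moved. The work goes in short steps, Python scripts to look and compute and a tool call to move; the robot and the scene stay as the last step left them, time stands still between calls to the robot, and variables do not carry over. Pictures are saved under pics/ and viewed, at most 10 in all, crops included, and the job is handed in when it is done.

Besides the shell and the picture viewer there is one more tool, called after "Request:" as name(argument=value, ...) on one line, values as JSON. apply_moves: Moves the arm, as the interface text tells. Its arguments: {"type":"object","properties":{"targets":{"type":"array","items":{"type":"object","properties":{"travel":{"type":"array","items":{"type":"number"}},"roll":{"type":"number"},"jaw":{"type":"number"}}}}},"required":["targets"]}

```bash
mkdir -p pics; python3 - <<'E'
from plant import ctrl
import cv2
for n in("top","side"):
    c=ctrl.calibration(n);print(n,c["K"],c["extrinsics"])
    cv2.imwrite(f"pics/{n}0.png",ctrl.snapshot(n)[:,:,::-1])
o=ctrl.get_obs();print({k:o[k] for k in("clock","tool_pos","orientation","opening","joint_pos")})
E
```

```text
top [[562.62651169   0.         327.62650599]
 [  0.         562.62651169 239.23670964]
 [  0.           0.           1.        ]] [[-0.00538299 -0.98145938  0.19159464  0.36278082]
 [-0.99998112  0.00585123  0.00187825  0.04096808]
 [-0.00296449 -0.19158091 -0.98147235  1.15138213]
 [ 0.          0.          0.          1.        ]]
side [[489.25166549   0.         324.45200457]
 [  0.         489.25166549 242.02972685]
 [  0.           0.           1.        ]] [[-0.99323744 -0.06270306  0.09771245  0.46475027]
 [-0.11597882  0.57442898 -0.8102964   0.91693389]
 [-0.0053208  -0.8161493  -0.57781659  0.70015705]
 [ 0.          0.          0.          1.        ]]
{'clock': 0.1, 'tool_pos': array([0.29575043, 0.60628897, 0.24771266]), 'orientation': array([ 1.79912604e+02, -9.22552521e-03, -2.60071352e+01]), 'opening': 0.0876279945823172, 'joint_pos': array([ 8.05064442e+01,  2.05869927e+01,  6.37730894e-01, -1.70084194e-02,
       -7.01371521e+01, -1.65077953e+01])}
```

View pics/top0.png

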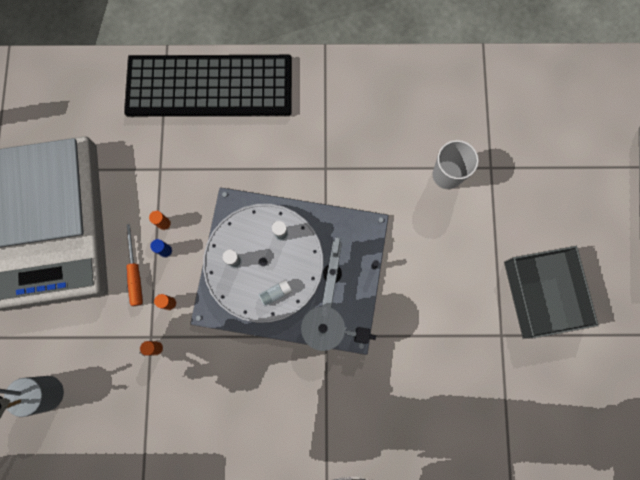

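View pics/side0.png

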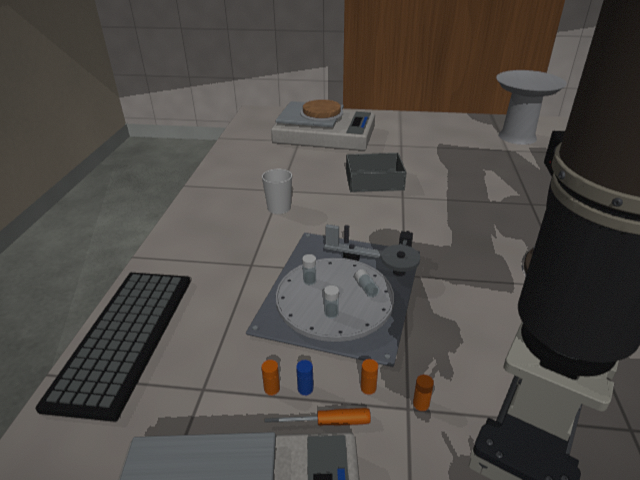

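The top view has world +x up and +y left. The turntable is at about (263,262), with white-capped standing vials at (279,229) and (230,258). The tipped vial is at about (275,292), and it is the only vial lying down. The tensioner hub is at (323,328) with its tab near (336,245). The bin is at (553,292) and the beaker at (455,165). The blue and orange vials at x≈150–165 are the look-alikes. The screwdriver is at (134,275).

```bash
cat >h.py <<'E'
import numpy as np,cv2
from plant import ctrl
def ray(n,uv):
    c=ctrl.calibration(n);E=np.array(c["extrinsics"]);d=E[:3,:3]@np.linalg.inv(c["K"])@[uv[0],uv[1],1.];return E[:3,3],d
def onz(n,uv,z):
    o,d=ray(n,uv);return o+d*(z-o[2])/d[2]
def proj(n,p):
    c=ctrl.calibration(n);E=np.array(c["extrinsics"]);q=c["K"]@(E[:3,:3].T@(np.array(p,float)-E[:3,3]));return q[:2]/q[2]
def two(a,b):
    (o1,d1),(o2,d2)=ray("top",a),ray("side",b)
    t=np.linalg.lstsq(np.c_[d1,-d2],o2-o1,rcond=None)[0];p,q=o1+t[0]*d1,o2+t[1]*d2
    return (p+q)/2,np.linalg.norm(p-q)
E
python3 - <<'E'
import cv2,numpy as np
t=cv2.imread("pics/top0.png");s=cv2.imread("pics/side0.png")
a=cv2.resize(t[180:360,185:405],None,fx=3.6,fy=3.3,interpolation=cv2.INTER_CUBIC)
a=cv2.resize(t[180:360,185:405],(733,600),interpolation=cv2.INTER_CUBIC) # x3.333
cv2.imwrite("pics/c1.png",a)
b=cv2.resize(s[215:365,240:440],(800,600),interpolation=cv2.INTER_CUBIC) # x4
cv2.imwrite("pics/c2.png",b)
cv2.imwrite("pics/c3.png",cv2.resize(t[230:350,490:620],(650,600),interpolation=cv2.INTER_CUBIC)) #x5
E
```

```text
(no output)
```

View pics/c1.png

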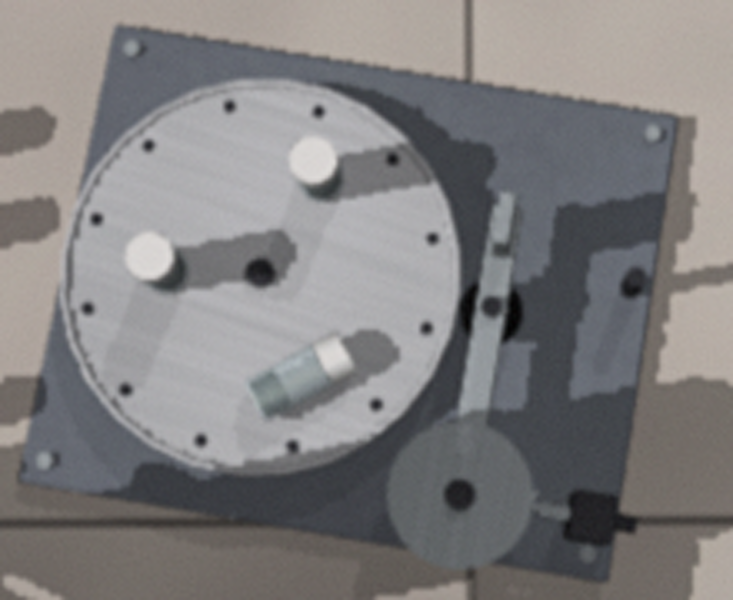

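View pics/c2.png

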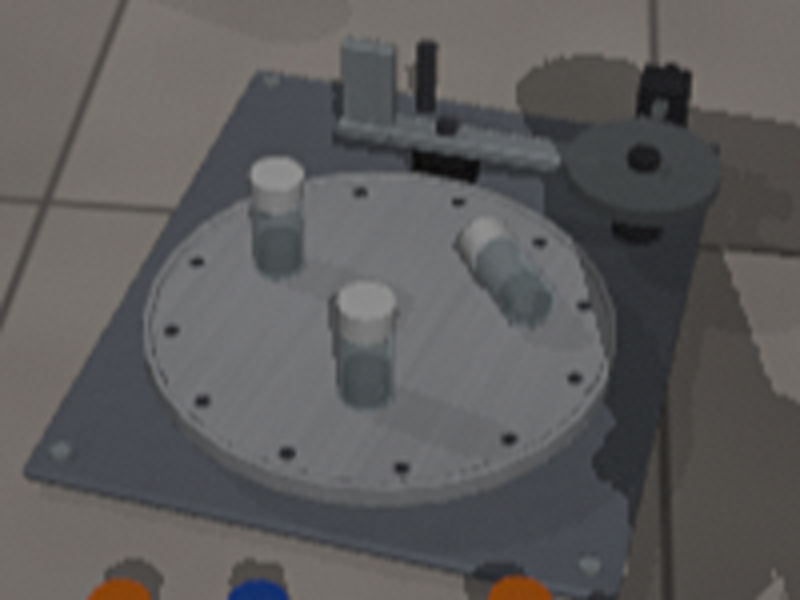

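View pics/c3.png

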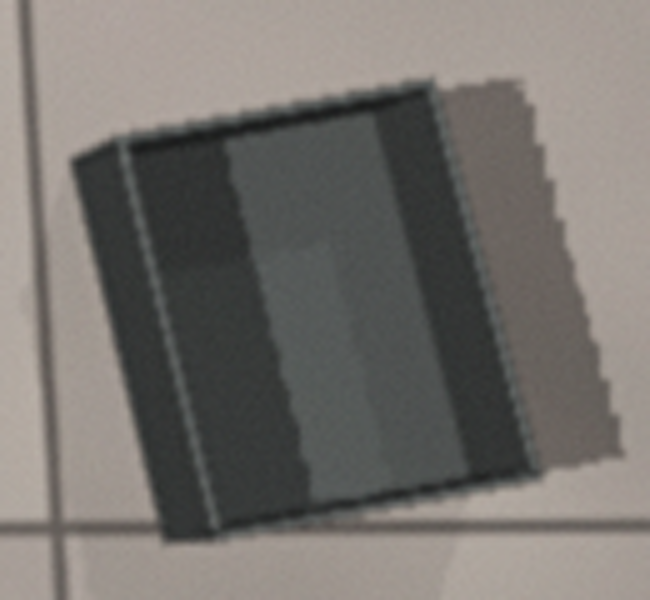

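The crops confirm the target. The tipped vial in c1 has its cap end at about (338,357) and its base end at about (265,394); in c2 they are at about (478,238) and (528,302). It is clear glass with a white cap, lying down. Tab, hub, plate corners and bin rim corners are all visible.

```bash
cat >>h.py <<'E'
f=lambda p:(np.array(p)/3.3333+[185,180]); g=lambda p:np.array(p)/4.+[240,215]; hb=lambda p:np.array(p)/5.+[490,230]
def rigid(L,W):
    L=np.array(L,float);W=np.array(W,float)[:,:2];l,w=L-L.mean(0),W-W.mean(0)
    a=np.arctan2((l[:,0]*w[:,1]-l[:,1]*w[:,0]).sum(),(l*w).sum());R=np.array([[np.cos(a),-np.sin(a)],[np.sin(a),np.cos(a)]])
    t=W.mean(0)-R@L.mean(0);return a,R,t,np.linalg.norm(L@R.T+t-W,axis=1)
E
python3 - <<'E'
from h import *
np.set_printoptions(precision=4,suppress=True)
C=[onz("top",f(p),.014) for p in[(117,25),(679,118),(608,580),(20,482)]]
# arm runs image-up => local +x = up; local -y = right
a,R,t,r=rigid([(.145,.125),(.145,-.235),(-.145,-.235),(-.145,.125)],C)
print("feeder",np.degrees(a),t,"res",r)
W=lambda x,y,z:np.r_[R@[x,y]+t,z]
print("disc c",onz("top",f((261,271)),.04),"rim c",onz("top",f((261,276.5)),.043))
print("hub",onz("top",f((460,494)),.064),W(-.11,-.14,0))
for n,m,off,s in(("top",f,np.array([185,180]),3.3333),("side",g,np.array([240,215]),4)):
    for p in((.045,-.14,.06),(.045,-.14,.11)): print(n,"tab crop px",(proj(n,W(*p))-off)*s)
print("tab foot",W(.045,-.14,.06))
for nm,p,q in(("A",(313,160),(277,172)),("B",(150,257),(366,299))):
    P=onz("top",f(p),.101);print(nm,P,two(f(p),g(q)),"local",R.T@(P[:2]-t))
c=onz("top",f((338,357)),.056);b=onz("top",f((265,394)),.054)
print("vial top",c,b,np.linalg.norm(c-b),"mid",(c+b)/2,"yaw",np.degrees(np.arctan2(*(c-b)[1::-1])),"local",R.T@((c+b)/2-np.r_[t,0])[:2])
print("2view",two(f((338,357)),g((478,238))),two(f((265,394)),g((528,302))))
B=[onz("top",hb(p),.06) for p in[(122,140),(433,82),(538,475),(214,528)]]
print(np.array(B));
for L in([(.065,.08),(.065,-.08),(-.065,-.08),(-.065,.08)],[(.08,.065),(.08,-.065),(-.08,-.065),(-.08,.065)]):
    a,_,tb,r=rigid(L,B);print("bin",np.degrees(a),tb,r)
print("beaker",onz("top",(457,160),.1),"pin",onz("top",f((632,280)),.06))
E
```

```text
feeder -9.85577712527694 [0.5335 0.1711] res [0.0015 0.0021 0.0027 0.0015]
disc c [0.5356 0.1719 0.04  ] rim c [0.5318 0.1715 0.043 ]
hub [0.402  0.0528 0.064 ] [0.4012 0.052  0.    ]
top tab crop px [505.4719 233.7621]
top tab crop px [506.6025 218.4761]
side tab crop px [370.3025 116.5888]
side tab crop px [370.6926  42.3272]
tab foot [0.5539 0.0254 0.06  ]
A [0.5902 0.1359 0.101 ] (array([0.5902, 0.1359, 0.1012]), np.float64(4.4675512782347666e-05)) local [ 0.0619 -0.0249]
B [0.5345 0.2278 0.101 ] (array([0.5349, 0.2279, 0.1008]), np.float64(0.0006609141842815095)) local [-0.0087  0.0561]
vial top [0.4819 0.124  0.056 ] [0.4607 0.1667 0.054 ] 0.04766387353487077 mid [0.4713 0.1454 0.055 ] yaw -63.54846399619147 local [-0.0569 -0.036 ]
2view (array([0.4847, 0.1238, 0.0571]), np.float64(0.005733207419025489)) (array([0.4603, 0.1668, 0.0535]), np.float64(0.0009281722143984244))
[[ 0.5361 -0.3231  0.06  ]
 [ 0.5585 -0.4471  0.06  ]
 [ 0.4053 -0.4735  0.06  ]
 [ 0.3859 -0.3479  0.06  ]]
bin 9.534631422240153 [ 0.4715 -0.3979] [0.0203 0.0213 0.0208 0.0199]
bin 9.542375136624566 [ 0.4715 -0.3979] [0.0043 0.0031 0.0026 0.0042]
beaker [ 0.7245 -0.211   0.1   ] pin [ 0.5259 -0.0487  0.06  ]
```

Measurements agree with the given sizes. The feeder is at (0.5335, 0.171) with yaw -9.9°, the vial is at (0.472, 0.145) with yaw -63.5°, and the bin is at (0.4715, -0.398) with yaw 9.5°. Moving above the vial now, with the jaw part closed.

Request:
apply_moves(targets=[{"travel": [30,28,0],"roll": 0,"jaw": 87},{"travel": [36,34,0],"roll": 0,"jaw": 87},{"travel": [36,34,0],"roll": 0,"jaw": 87},{"travel": [36,34,0],"roll": 0,"jaw": 87},{"travel": [36,34,0],"roll": 0,"jaw": 87},{"travel": [36,34,0],"roll": 0,"jaw": 87},{"travel": [36,34,0],"roll": 0,"jaw": 87},{"travel": [36,34,0],"roll": 0,"jaw": 87},{"travel": [36,34,0],"roll": 0,"jaw": 87},{"travel": [30,28,0],"roll": 0,"jaw": 60}])

```text
clock: 1.1
tool_pos: [0.465, 0.1569, 0.2486]
orientation: [-180.0, 0.0, -26.0]
force: [0.1, 1.1, 0.6]
opening: 0.0827
gripper_force: 0.0
```

Request:
apply_moves(targets=[{"travel": [12,9,0],"roll": 0,"jaw": 55},{"travel": [0,0,0],"roll": 7.5,"jaw": 52},{"travel": [0,0,0],"roll": 7.5,"jaw": 52},{"travel": [0,0,0],"roll": 7.5,"jaw": 52},{"travel": [0,0,0],"roll": 7.5,"jaw": 52},{"travel": [0,0,0],"roll": 7.5,"jaw": 52},{"travel": [0,0,0],"roll": 0,"jaw": 52},{"travel": [0,0,0],"roll": 0,"jaw": 52}])

```text
clock: 1.9
tool_pos: [0.4716, 0.1459, 0.2484]
orientation: [180.0, 0.0, -63.3]
force: [0.5, 0.1, -0.6]
opening: 0.0519
gripper_force: 0.0
```

Request:
apply_moves(targets=[{"travel": [0,0,20],"roll": 0,"jaw": 52},{"travel": [0,0,30],"roll": 0,"jaw": 52},{"travel": [0,0,30],"roll": 0,"jaw": 52},{"travel": [0,0,30],"roll": 0,"jaw": 52},{"travel": [0,0,30],"roll": 0,"jaw": 52},{"travel": [0,0,20],"roll": 0,"jaw": 52},{"travel": [0,0,10],"roll": 0,"jaw": 52},{"travel": [0,0,10],"roll": 0,"jaw": 52},{"travel": [0,0,0],"roll": 0,"jaw": 52},{"travel": [0,0,0],"roll": 0,"jaw": 52}])

```text
clock: 2.9
tool_pos: [0.4722, 0.1462, 0.0692]
orientation: [-180.0, 0.0, -63.5]
force: [0.6, -0.1, -0.4]
opening: 0.0522
gripper_force: 0.0
```

```bash
python3 - <<'E'
from h import *
t=ctrl.snapshot("side")[:,:,::-1]
cv2.imwrite("pics/c4.png",cv2.resize(t[195:365,230:440],(741,600),interpolation=cv2.INTER_CUBIC))
E
```

```text
(no output)
```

View pics/c4.png

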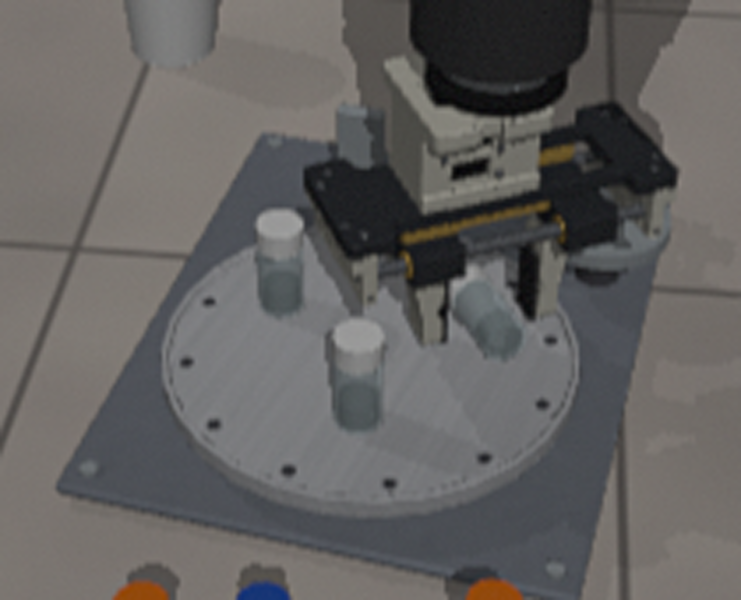

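The vial at (485,310) lies between the two fingers at (433,310) and (540,285), and both standing vials are clear. Closing gently.

Request:
apply_moves(targets=[{"travel": [0,0,0],"roll": 0,"jaw": 46},{"travel": [0,0,0],"roll": 0,"jaw": 41},{"travel": [0,0,0],"roll": 0,"jaw": 37},{"travel": [0,0,0],"roll": 0,"jaw": 34},{"travel": [0,0,0],"roll": 0,"jaw": 31},{"travel": [0,0,0],"roll": 0,"jaw": 29},{"travel": [0,0,0],"roll": 0,"jaw": 26},{"travel": [0,0,0],"roll": 0,"jaw": 22},{"travel": [0,0,0],"roll": 0,"jaw": 20},{"travel": [0,0,0],"roll": 0,"jaw": 20}])

```text
clock: 3.95
tool_pos: [0.4717, 0.1459, 0.0685]
orientation: [180.0, -0.0, -63.5]
force: [0.2, 0.8, 1.0]
opening: 0.0275
gripper_force: 29.7
```

Request:
apply_moves(targets=[{"travel": [0,0,-5],"roll": 0,"jaw": 20},{"travel": [0,0,-10],"roll": 0,"jaw": 20},{"travel": [0,0,-20],"roll": 0,"jaw": 20},{"travel": [0,0,-25],"roll": 0,"jaw": 20},{"travel": [0,0,-25],"roll": 0,"jaw": 20},{"travel": [0,0,-25],"roll": 0,"jaw": 20},{"travel": [0,0,-25],"roll": 0,"jaw": 20},{"travel": [0,0,-20],"roll": 0,"jaw": 20},{"travel": [0,0,-10],"roll": 0,"jaw": 20},{"travel": [0,0,0],"roll": 0,"jaw": 20}])

```text
clock: 4.95
tool_pos: [0.4723, 0.1463, 0.2353]
orientation: [-179.8, 0.0, -63.5]
force: [0.1, 0.2, -0.9]
opening: 0.0273
gripper_force: 29.7
```

Request:
apply_moves(targets=[{"travel": [18,9,0],"roll": 0,"jaw": 20},{"travel": [30,15,0],"roll": 0,"jaw": 20},{"travel": [30,15,0],"roll": 0,"jaw": 20},{"travel": [30,15,0],"roll": 0,"jaw": 20},{"travel": [30,15,0],"roll": 0,"jaw": 20},{"travel": [30,15,0],"roll": 0,"jaw": 20},{"travel": [30,15,0],"roll": 0,"jaw": 20},{"travel": [30,15,0],"roll": 0,"jaw": 20},{"travel": [30,15,0],"roll": 0,"jaw": 20},{"travel": [30,15,0],"roll": 0,"jaw": 20}])

```text
clock: 5.95
tool_pos: [0.4705, -0.1773, 0.2323]
orientation: [179.9, 0.1, -63.5]
force: [1.9, -0.7, 0.4]
opening: 0.0273
gripper_force: 29.7
```

Request:
apply_moves(targets=[{"travel": [30,15,0],"roll": 0,"jaw": 20},{"travel": [30,15,0],"roll": 0,"jaw": 20},{"travel": [30,15,0],"roll": 0,"jaw": 20},{"travel": [30,15,0],"roll": 0,"jaw": 20},{"travel": [30,15,0],"roll": 0,"jaw": 20},{"travel": [30,15,0],"roll": 0,"jaw": 20},{"travel": [19,8,0],"roll": 0,"jaw": 20},{"travel": [0,0,0],"roll": 0,"jaw": 20},{"travel": [0,0,0],"roll": 0,"jaw": 20}])

```text
clock: 6.85
tool_pos: [0.4717, -0.3978, 0.2318]
orientation: [179.9, 0.1, -63.6]
force: [-0.1, 0.1, -0.7]
opening: 0.0271
gripper_force: 29.7
```

Request:
apply_moves(targets=[{"travel": [0,0,15],"roll": 0,"jaw": 20},{"travel": [0,0,25],"roll": 0,"jaw": 20},{"travel": [0,0,30],"roll": 0,"jaw": 20},{"travel": [0,0,30],"roll": 0,"jaw": 20},{"travel": [0,0,30],"roll": 0,"jaw": 20},{"travel": [0,0,25],"roll": 0,"jaw": 20},{"travel": [0,0,20],"roll": 0,"jaw": 20},{"travel": [0,0,15],"roll": 0,"jaw": 20},{"travel": [0,0,5],"roll": 0,"jaw": 20},{"travel": [0,0,0],"roll": 0,"jaw": 20}])

```text
clock: 7.85
tool_pos: [0.4721, -0.3969, 0.038]
orientation: [179.9, 0.1, -63.5]
force: [-0.1, 0.2, -0.1]
opening: 0.0273
gripper_force: 29.7
```

Request:
apply_moves(targets=[{"travel": [0,0,2],"roll": 0,"jaw": 20},{"travel": [0,0,2],"roll": 0,"jaw": 20},{"travel": [0,0,0],"roll": 0,"jaw": 20},{"travel": [0,0,0],"roll": 0,"jaw": 32},{"travel": [0,0,0],"roll": 0,"jaw": 38},{"travel": [0,0,0],"roll": 0,"jaw": 44},{"travel": [0,0,0],"roll": 0,"jaw": 50},{"travel": [0,0,0],"roll": 0,"jaw": 50},{"travel": [0,0,0],"roll": 0,"jaw": 50}])

```text
clock: 8.75
tool_pos: [0.4724, -0.3979, 0.0346]
orientation: [180.0, 0.0, -63.5]
force: [0.1, 0.0, -0.7]
opening: 0.0498
gripper_force: 0.0
```

Request:
apply_moves(targets=[{"travel": [0,0,-10],"roll": 0,"jaw": 50},{"travel": [0,0,-25],"roll": 0,"jaw": 50},{"travel": [0,0,-30],"roll": 0,"jaw": 50},{"travel": [0,0,-30],"roll": 0,"jaw": 50},{"travel": [0,0,-30],"roll": 0,"jaw": 50},{"travel": [0,0,-30],"roll": 0,"jaw": 50},{"travel": [0,0,-20],"roll": 0,"jaw": 30},{"travel": [0,0,0],"roll": 0,"jaw": 0},{"travel": [0,0,0],"roll": 0,"jaw": 0}])

```text
clock: 9.65
tool_pos: [0.4725, -0.3978, 0.2105]
orientation: [-179.9, -0.1, -63.5]
force: [0.1, 0.7, -0.2]
opening: 0.0314
gripper_force: 0.0
```

Request:
apply_moves(targets=[{"travel": [-19,-15,0],"roll": 0,"jaw": 0},{"travel": [-30,-23,0],"roll": 0,"jaw": 0},{"travel": [-30,-23,0],"roll": 0,"jaw": 0},{"travel": [-30,-23,0],"roll": 0,"jaw": 0},{"travel": [-30,-23,0],"roll": 0,"jaw": 0},{"travel": [-30,-23,0],"roll": 0,"jaw": 0},{"travel": [-30,-23,0],"roll": 0,"jaw": 0},{"travel": [-30,-23,0],"roll": 0,"jaw": 0},{"travel": [-30,-23,0],"roll": 0,"jaw": 0},{"travel": [-30,-23,0],"roll": 0,"jaw": 0}])

```text
clock: 10.65
tool_pos: [0.5416, -0.0387, 0.2087]
orientation: [179.9, 0.0, -63.5]
force: [0.7, -0.7, 0.3]
opening: 0.0008
gripper_force: 0.0
```

Request:
apply_moves(targets=[{"travel": [-30,-23,0],"roll": 0,"jaw": 0},{"travel": [-30,-21,0],"roll": 0,"jaw": 0},{"travel": [-26,-12,0],"roll": 0,"jaw": 0},{"travel": [0,0,0],"roll": 8,"jaw": 0},{"travel": [0,0,0],"roll": 8,"jaw": 0},{"travel": [0,0,0],"roll": 8,"jaw": 0},{"travel": [0,0,0],"roll": 8,"jaw": 0},{"travel": [0,0,0],"roll": 8,"jaw": 0},{"travel": [0,0,0],"roll": 8,"jaw": 0},{"travel": [0,0,0],"roll": 0,"jaw": 0}])

```text
clock: 11.65
tool_pos: [0.5533, 0.0616, 0.2085]
orientation: [179.9, -0.1, -111.6]
force: [0.6, -0.3, 1.0]
opening: 0.0004
gripper_force: 0.0
```

```bash
python3 - <<'E'
from h import *
cv2.imwrite("pics/top5.png",ctrl.snapshot("top")[150:370,160:640,::-1].repeat(1,0))
a=cv2.imread("pics/top5.png");cv2.imwrite("pics/top5.png",cv2.resize(a,(800,367),interpolation=cv2.INTER_CUBIC))
E
```

```text
(no output)
```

View pics/top5.png

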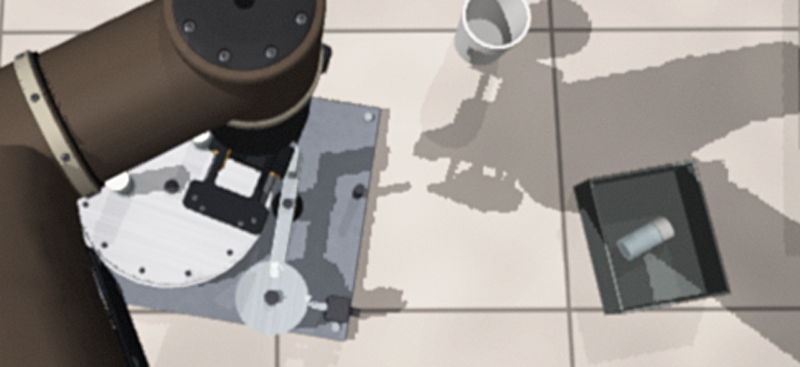

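The vial lies in the bin at (645,238) in the crop, and the standing vials have not moved. Next I descend on the turntable side of the tab.

Request:
apply_moves(targets=[{"travel": [-6,-6,0],"roll": 0,"jaw": 0},{"travel": [0,0,15],"roll": 0,"jaw": 0},{"travel": [0,0,20],"roll": 0,"jaw": 0},{"travel": [0,0,20],"roll": 0,"jaw": 0},{"travel": [0,0,20],"roll": 0,"jaw": 0},{"travel": [0,0,20],"roll": 0,"jaw": 0},{"travel": [0,0,15],"roll": 0,"jaw": 0},{"travel": [0,0,0],"roll": 0,"jaw": 0},{"travel": [0,0,0],"roll": 0,"jaw": 0}])

```text
clock: 12.6
tool_pos: [0.5621, 0.0652, 0.0996]
orientation: [180.0, -0.0, -111.4]
force: [0.7, 0.2, 0.3]
opening: 0.0004
gripper_force: 0.0
```

```bash
python3 - <<'E'
from h import *
a=ctrl.snapshot("side")[190:350,230:440,::-1];cv2.imwrite("pics/s6.png",cv2.resize(a,(787,600),interpolation=cv2.INTER_CUBIC))
E
```

```text
(no output)
```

View pics/s6.png

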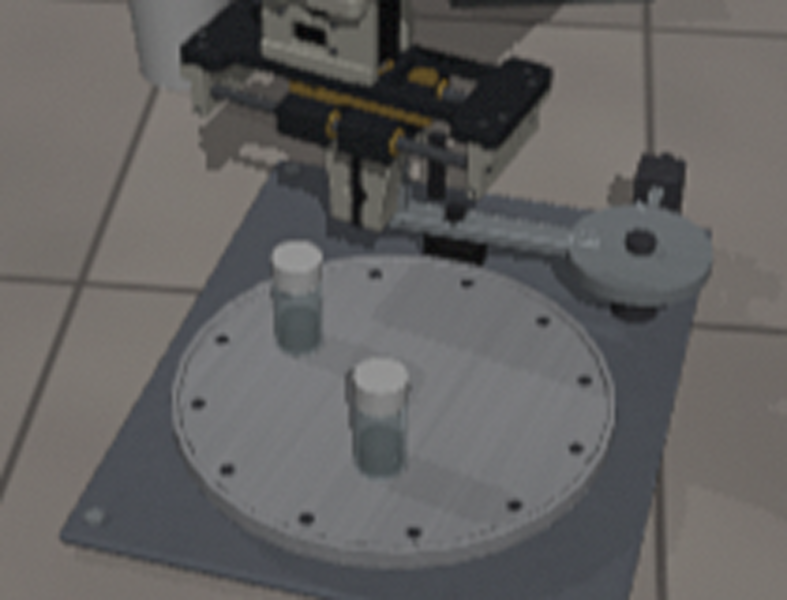

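Request:
apply_moves(targets=[{"travel": [6,-1,0],"roll": 0,"jaw": 0},{"travel": [6,-1,0],"roll": 0,"jaw": 0},{"travel": [6,-1,0],"roll": 0,"jaw": 0},{"travel": [6,-1,0],"roll": 0,"jaw": 0},{"travel": [6,-1,0],"roll": 0,"jaw": 0},{"travel": [6,0,0],"roll": 0,"jaw": 0},{"travel": [6,-1,0],"roll": 0,"jaw": 0},{"travel": [6,0,0],"roll": 0,"jaw": 0}])

```text
clock: 13.45
tool_pos: [0.5517, 0.0194, 0.1002]
orientation: [-179.8, 0.2, -111.5]
force: [4.8, 3.8, -0.5]
opening: 0.0007
gripper_force: 2.5
```

Request:
apply_moves(targets=[{"travel": [6,-1,0],"roll": 0,"jaw": 0},{"travel": [6,0,0],"roll": 0,"jaw": 0},{"travel": [6,-1,0],"roll": 0,"jaw": 0},{"travel": [6,0,0],"roll": 0,"jaw": 0},{"travel": [4,0,0],"roll": 0,"jaw": 0},{"travel": [0,0,0],"roll": 0,"jaw": 0}])

```text
clock: 14.05
tool_pos: [0.5407, -0.0086, 0.0997]
orientation: [180.0, 0.0, -111.5]
force: [-0.7, 8.0, 3.1]
opening: 0.0006
gripper_force: 3.5
```

Request:
apply_moves(targets=[{"travel": [3,0,0],"roll": 0,"jaw": 0},{"travel": [3,0,0],"roll": 0,"jaw": 0},{"travel": [0,0,0],"roll": 0,"jaw": 0},{"travel": [0,0,0],"roll": 0,"jaw": 0}])

```text
clock: 14.45
tool_pos: [0.5383, -0.0137, 0.0995]
orientation: [179.9, 0.0, -111.5]
force: [-0.9, 9.2, 3.4]
opening: 0.0004
gripper_force: 3.9
```

Request:
apply_moves(targets=[{"travel": [2,0,0],"roll": 0,"jaw": 0},{"travel": [0,0,0],"roll": 0,"jaw": 0},{"travel": [0,0,0],"roll": 0,"jaw": 0}])

```text
clock: 14.75
tool_pos: [0.5375, -0.0154, 0.0994]
orientation: [179.9, 0.0, -111.5]
force: [-3.2, 10.1, 3.2]
opening: 0.0003
gripper_force: 4.1
```

```bash
python3 - <<'E'
from h import *
a=cv2.resize(ctrl.snapshot("top")[180:360,185:405,::-1],(733,600),interpolation=cv2.INTER_CUBIC);cv2.imwrite("pics/t7.png",a)
E
```

```text
(no output)
```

View pics/t7.png

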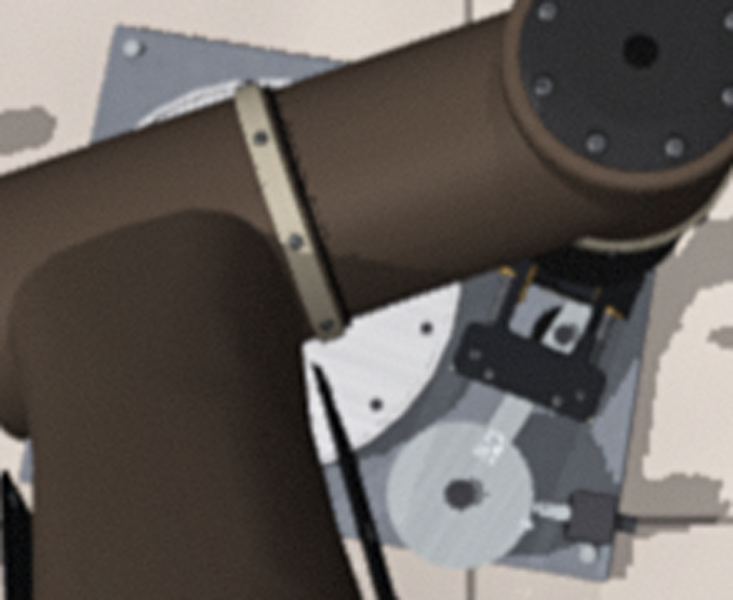

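The bar has swung out: the roller axle dot moved from (491,307) to (565,333), with the hub at (460,494). Both standing vials are hidden by the arm in this view. I'll compute the joint angle from the axle dot.

```bash
python3 - <<'E'
from h import *
h=onz("top",f((460,494)),.064);a=[]
for p in((491,307),(565,333)):
    d=onz("top",f(p),.064)-h;a.append(np.arctan2(d[1],d[0]));print(np.hypot(d[0],d[1]))
print(a[0]-a[1], ctrl.get_obs()["force"])
E
```

```text
0.10943113280413294
0.11095898268701944
0.41756091945446633 [-2.00652347  9.91332932  3.95206497]
```

Request:
apply_moves(targets=[{"travel": [2,0,0],"roll": 0,"jaw": 0},{"travel": [0,0,0],"roll": 0,"jaw": 0},{"travel": [0,0,0],"roll": 0,"jaw": 0},{"travel": [0,0,0],"roll": 0,"jaw": 0}])

```text
clock: 15.2
tool_pos: [0.537, -0.0166, 0.0994]
orientation: [179.9, 0.1, -111.5]
force: [-2.6, 13.1, 2.2]
opening: 0.0003
gripper_force: 5.7
```

```bash
python3 - <<'E'
from h import *
a=ctrl.snapshot("side")[150:350,210:450,::-1];cv2.imwrite("pics/s8.png",cv2.resize(a,(720,600),interpolation=cv2.INTER_CUBIC))
E
```

```text
(no output)
```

View pics/s8.png

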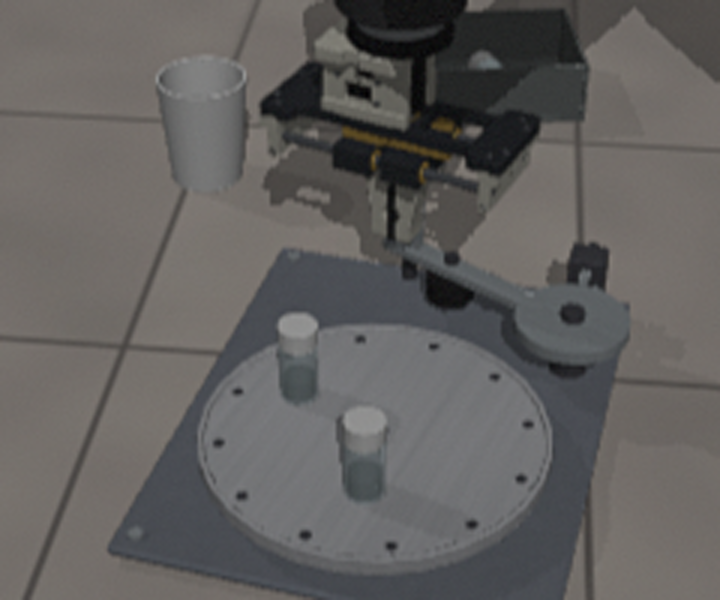

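The force rose to 13 N while the tool moved only 1.3 mm of the 2 mm commanded, so the arm is at its end stop. Both vials stand at (298,357) and (363,455), the third vial shows in the bin at (484,60), and the roller is clear of the disc. Handing in.

```bash
python3 -c "
from plant import ctrl
print(ctrl.close_job())"
```

```text
the job is handed in; nothing more can be done
None
```

I handed the job in at about 15 s on the robot's clock; no verdict came back, but at the last look the tipped vial lay released in the bin, both standing vials were upright on the turntable, and the fingers were holding the tensioner arm at its end stop (about 0.42 rad, about 13 N).

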